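# Set the drill speed and hold the drilling carriage at its click

### The arm

A 6-joint arm with a two-finger parallel gripper is mounted at the origin on the work surface. World frame = base frame: x ahead of the robot, y to its left, z up, the work surface at z = 0. Lengths are in m, angles in degrees, forces in N, time in s.
With the tool pointing down it reaches from about 0.325 to 0.9 m from the base axis. Payload 6.1 kg.
Tool frame: the origin (TCP) lies on the mounting face of the last link; the fingertips stand 173 mm ahead of it and the grasp point (between the pads) lies 155 mm ahead of it; z points along the fingers, y is the line along which they close (so a half turn about z gives the same grasp; the last joint's range is limited). The gripper opens to 85 mm and grips with 20 to 120 N. Pads are 22 mm wide; open, the fingers measure 114 mm over their backs; the gripper's body (76 mm by 85 mm) begins 54 mm behind the grasp point. The pads swing forward as they close: fully open they stand 13 mm farther back than shut.
Start: joints at [-73.001, 12.628, 87.462, -0, 79.91, -7.225], TCP at [0.256, -0.57, 0.405] pointing down, gripper open.
Joint ranges: [-170.65, 170.65], [-52.31, 119.04], [5.05, 147.46], [-71.25, 251.25], [11.57, 151.72], [-153.62, 153.62]. Speed limits (degrees/s): [147.25, 147.25, 172.46, 180, 180, 180].

### API

Orientations are given as a 3x3 rotation matrix whose columns are the frame's x, y, z axes.
In Python, from workcell import env, imaging, spotter gives the robot as it stands.
- The arm moves only by the tool move_arm, never from a script. Its argument "commands" is a list of rows, each a list of 2 entries, a list of its own where there are three numbers: the shift along the tool's x, y, z in cm, then the turn, a rotation vector about the tool's x, y, z in degrees. In form: [[[dx, dy, dz], [ax, ay, az]], ...]. A call has exactly 10 rows; each row shifts and turns the commanded pose from where the row before left it, along the tool's axes as they then stand; what a row does not reach is not made up. A row lasts 1/10 s, in which the tool goes at most 50 mm and 8.59 degrees, less where a joint would pass 70% of its speed; a pose out of reach is approached as far as the arm can. A call with a gripper value outside its range is refused whole. "hand" is the opening, from -1 (shut) to 1 (fully open), set as the call begins (left out, the last holds). The fingers move at their own pace and stop on an object; the grip force is fixed at half the most. Time passes only in rows, so rows that do not move let the fingers close, or fill a call up. It gives the time, the measured TCP pose, the force, the opening and the grip force at its end, in the units of the state.
- env.get_obs(): the state, without advancing time (a new reading comes with each control period).
- imaging.snapshot(name): name is "scene" or "top" or "wrist"; returns the picture (384x512x3 uint8, red, green, blue); there is no depth.
- imaging.get_calibration(name): a dict with "intrinsics" (3x3 intrinsics, pixels), "camera_from_world" (4x4, takes a point from world to camera coordinates); the wrist camera has in their place "tool_from_camera" (4x4, takes a point from camera to tool coordinates, whose origin is the TCP and whose axes are the flange's). Camera axes: x right, y down, z forward; pixel columns grow to the right and rows downward; lengths in m; the calibration is good to about 2 mm. A picture is of the moment at which its call begins: read the wrist's pose just before it. get_calibration takes no time and is no camera call.
- env.sign_off(): hands the job in; it is judged then, once.
Trained networks look in the newest picture that a camera, given by its name, has taken for a name from the list of things; names that differ only in an ending like _2 or _b are one class to them, and where a whole thing is asked for, a point or a joint stands for the part that bears it (a point fixed in the world has none). Each returns a list of dicts, best first, with "p" (0 to 1); they miss things now and then, are a little off and sometimes report something else, mostly with a low value. They report only what shows in the picture. A call takes as long as a camera call. They do not tell look-alikes from the thing itself.
- spotter.regions_of(query, camera): "mask" (384x512 bool, what is visible of it) and "box" ([left, top, right, bottom] in pixels, round what is visible of it).
The state is a dict: "time": time; "joints": joint angles; "dq": joint speeds; "tau": joint torques, N m; "eef_pos": TCP position; "ee_rot": TCP orientation; "wrist_force": force on the tool from outside, world axes, zero at the start; "moment": the same for the moment, N m; "gripper_width": opening from 0.0 (shut) to 1.0 (fully open); "gripper_force": force on a finger pad.
Only numpy, scipy, OpenCV 4.12 (cv2) and the standard library are available. Lean on these libraries where they do the work, as an engineer would, in place of code of your own. Each camera call takes 0.05 s, during which the arm holds its last target. There are 200 camera calls.

### The job

Get the silversmith's drilling jig ready: first slide the cap on the grey speed box along its slot until its white line stands level with the tip of the little steel pointer beside the slot, and let go of it. Then grip the square steel post on the jig's carriage and slide the carriage slowly along its rail until you feel the spring ball drop fully into its hidden notch, and stay there: the job finishes with the post still held in the fingers and the ball seated in the middle of the notch. Leave the bangle, the jar and the hammer alone.

Things in the scene. Friction and masses are not known exactly. Their poses are not given: they have to be found in the camera images.
- speedbox: Grey steel speed control box, fixed on the bench, 140 (x) x 200 (y) x 45 (z) mm. Origin at the centre of its underside. A straight slot runs along its own y axis down the middle of its top. Its place and yaw vary, and it may stand left or right of the jig.
- fader_mid (a point): Centre of the black sliding cap in the slot of the speed box: cap 24 (along box x) x 18 (along box y) x 32 mm high, with a white line across its top; this point lies 28 mm above the box top, 14 mm below the top of the cap; underside of the cap 10 mm above the box top. Axes as the box: the cap slides along its y. About 2 N moves it and it stays where it is left.
- fader (a joint): Position of the cap along its slot, 0 to 0.100 m, growing towards the box's +y; it starts near 0 (0 to 0.015).
- pointer_tip (a point): Tip (top edge) of the steel pointer on the box top, 5 mm high, 28 mm long along box x, 22 mm from the slot's middle on its +x side, pointing at the slot. Axes as the box: the cap is set when its centre has the same box y as this point. It is always 30 mm or more of travel in +y from where the cap starts.
- jig: Steel drilling jig, fixed on the bench: base plate 120 (x) x 230 (y) x 10 mm with a raised rail 50 mm wide along its own y axis, and beyond it (+x) a drill handpiece lying along x in a cradle, its bit pointing at the carriage (top of handpiece 81 mm above the bench). Origin at the centre of the plate's underside. Its place and yaw vary.
- carriage: Aluminium carriage 62 x 80 x 20 mm on the rail, top 51 mm above the bench, with the grip post and an upright silver strip on it; origin at the centre of its underside; axes as the jig. It slides only along jig y: its origin starts at jig y -0.055 to -0.040 and can go to +0.055, taking 2 to 4 N. The one hidden notch is reached somewhere between jig y -0.020 and +0.030, set anew each time.
- ball (a joint): Drop of the carriage's hidden spring ball: 0 riding on the flat strip, about 0.003 m in the middle of the V notch; 0.7 mm less for each mm off the middle. The flank pulls the carriage on towards the middle with about 5 N, and past the middle pushes back as hard: the push needed falls, then rises well above that on the flat. Let go within 3 mm of the middle, the carriage draws itself in.
- post_mid (a point): Middle of the square steel grip post that stands on the carriage: 18 x 18 mm, 46 mm high from the carriage's top; this point is 25 mm above its foot, 76 mm above the bench, where it is best gripped by two opposite faces. Axes as the jig. The silver strip (its top 82 mm above the bench) stands 40 mm from it on the +x side.
- bangle: Bystander: silver bangle lying flat, 66 mm across, 10 mm high, beyond the gap between box and jig. Origin at the centre of its underside.
- jar: Bystander: small closed jar, 56 mm across, 60 mm high, left of the work. Origin at the centre of its underside.
- hammer: Bystander: hammer 220 mm long lying right of the work. Origin at the middle of its length, on its underside.
Things that resemble listed ones, but are neither listed nor needed, are in the scene too. Of the things that look like the speedbox, take the one that is farthest to the robot's right at the start.

How it is judged (in metres and radians):
On the way, in this order (a step that is already met when the one before it is completed fails the run):
1. the cap stands level with the pointer and has been let go (y of fader_mid in the frame of pointer_tip between -0.004 and 0.004 m and contact force between the fingers and speedbox below 0.5 N), for 0.2 s.
2. the ball has dropped into the notch with the post in the fingers (value of joint ball above 0.0018 m and linear speed of carriage below 0.005 m/s and contact force between the fingers and carriage above 2 N and distance between the grasp point and post_mid below 0.035 m), for 0.2 s.
At the end, for the whole second after the job is handed in: Cap centre within 4 mm of the pointer tip along the slot; spring ball dropped 1.8 mm or more into the notch (carriage within about 1.7 mm of its middle), carriage at rest, fingers on the post with over 2 N, grasp point within 35 mm of its middle, through the last second (all of step 2 and y of fader_mid in the frame of pointer_tip between -0.004 and 0.004 m); the arm keeps its last pose, push and grip.
It fails at once if the bangle is disturbed (moved more than 25 mm) (distance of bangle from where it was at the start of the episode above 0.025 m).
It fails at once if the jar is disturbed (moved more than 25 mm) (distance of jar from where it was at the start of the episode above 0.025 m).
It fails at once if the hammer is disturbed (moved more than 25 mm) (distance of hammer from where it was at the start of the episode above 0.025 m).
It also fails if it takes over 72 s, if anything falls off the work surface, if the arm or the gripper's body presses on something with over 40 N, if the wrist force passes 120 N, or if a joint passes its speed limit or range.

## Working session

There is one attempt and no reset: what is moved stays moved. The work goes in short steps, Python scripts to look and compute and a tool call to move; the robot and the scene stay as the last step left them, time stands still between calls to the robot, and variables do not carry over. Pictures are saved under pics/ and viewed, at most 10 in all, crops included, and the job is handed in when it is done.

Besides the shell and the picture viewer there is one more tool, called after "Emit:" as name(argument=value, ...) on one line, values as JSON. move_arm: Moves the arm, as the interface text tells. Its arguments: {"type":"object","properties":{"commands":{"type":"array","items":{"type":"array"}},"hand":{"type":"number"}},"required":["commands"]}

```bash
mkdir -p pics; ls
python3 - <<'E'
from workcell import env, imaging, spotter
import cv2,numpy as np
np.set_printoptions(precision=4,suppress=True)
a=imaging.snapshot("top");b=imaging.snapshot("scene")
for n in("top","scene"):
    c=imaging.get_calibration(n);print(n,c["intrinsics"],c["camera_from_world"])
print(imaging.get_calibration("wrist"))
for q in("speedbox","jig","fader_mid","carriage","bangle","jar","hammer"):
    for r in spotter.regions_of(q,"top"): print(q,round(r["p"],2),r["box"])
cv2.imwrite("pics/top.png",cv2.resize(a[...,::-1],(800,600),interpolation=cv2.INTER_CUBIC))
cv2.imwrite("pics/scene.png",cv2.resize(b[...,::-1],(800,600),interpolation=cv2.INTER_CUBIC))
o=env.get_obs();print(o["time"],o["ee_rot"])
E
```

```text
pics
top [[368.4611   0.     258.2224]
 [  0.     368.4611 192.4231]
 [  0.       0.       1.    ]] [[-0.0193 -0.9996 -0.0201  0.0114]
 [-0.9968  0.0208 -0.0772  0.5114]
 [ 0.0776  0.0186 -0.9968  1.3007]
 [ 0.      0.      0.      1.    ]]
scene [[381.0411   0.     249.8376]
 [  0.     381.0411 193.6377]
 [  0.       0.       1.    ]] [[ 0.1967  0.9805  0.0042 -0.0977]
 [ 0.7688 -0.1515 -0.6212 -0.3407]
 [-0.6085  0.1254 -0.7836  1.402 ]
 [ 0.      0.      0.      1.    ]]
{'intrinsics': array([[279.2969,   0.    , 251.7883],
       [  0.    , 279.2969, 194.4007],
       [  0.    ,   0.    ,   1.    ]]), 'tool_from_camera': array([[-0.    , -0.9457, -0.3251,  0.0841],
       [ 1.    , -0.0003,  0.0009,  0.0002],
       [-0.001 , -0.3251,  0.9457,  0.031 ],
       [ 0.    ,  0.    ,  0.    ,  1.    ]])}
speedbox 0.59 [159.4, 237.6, 226.5, 291.2]
speedbox 0.58 [183.6, 160.4, 242.0, 204.8]
jig 0.67 [275.7, 130.1, 345.1, 210.1]
fader_mid 0.52 [201.9, 266.9, 209.0, 271.5]
carriage 0.6 [311.4, 177.4, 339.0, 192.6]
jar 0.68 [120.8, 221.8, 138.5, 235.3]
hammer 0.89 [385.5, 185.3, 409.2, 243.6]
0.45 [[ 0.912   0.4103 -0.    ]
 [ 0.4103 -0.912   0.0002]
 [ 0.     -0.0002 -1.    ]]
```

View pics/top.png

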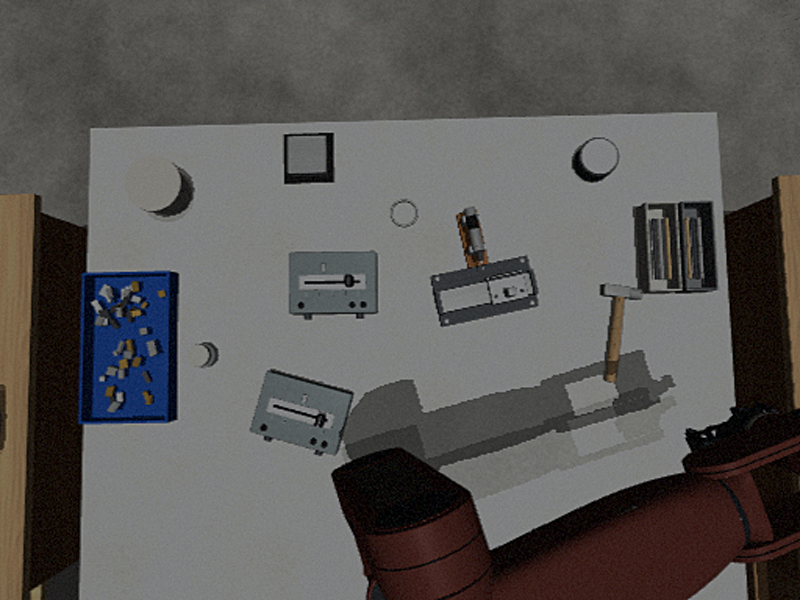

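View pics/scene.png

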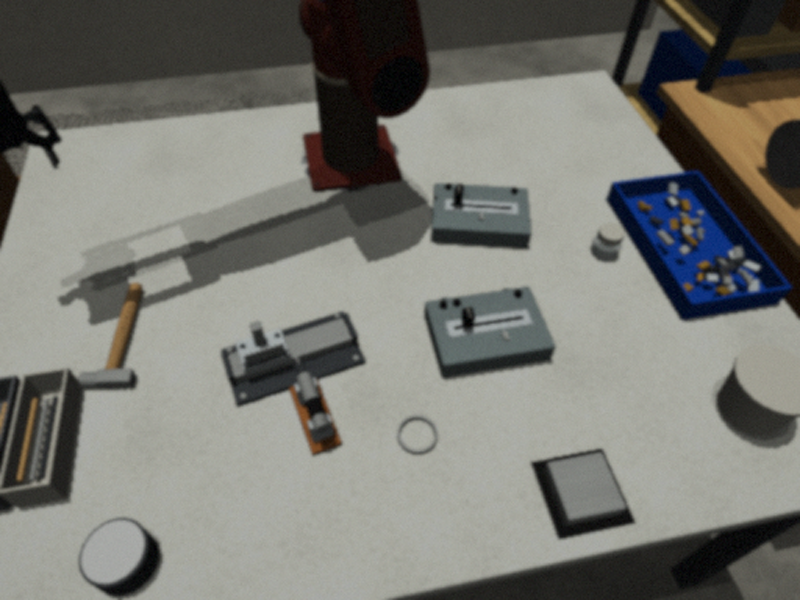

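The top view shows two boxes; the target is the upper one (centre about (334,283) in the 800-wide picture, farther right than the one at (302,411)). Its cap is at (348,280), its pointer at (323,266). The jig is at (485,290) and its post at (512,291).

```bash
cat > h.py <<'E'
from workcell import env, imaging, spotter
import cv2,numpy as np
np.set_printoptions(precision=4,suppress=True)
def cam(name,o=None):
    c=imaging.get_calibration(name);K=c["intrinsics"]
    if name!="wrist": return K,np.linalg.inv(c["camera_from_world"])
    o=o or env.get_obs();T=np.eye(4);T[:3,:3]=o["ee_rot"];T[:3,3]=o["eef_pos"]
    return K,T@c["tool_from_camera"]
def unproj(kc,uv,z):
    K,T=kc;d=T[:3,:3]@np.linalg.inv(K)@[*uv,1];p=T[:3,3];return p+d*(z-p[2])/d[2]
def proj(kc,P):
    K,T=kc;q=K@(np.linalg.inv(T)@[*P,1])[:3];return q[:2]/q[2]
def totool(v,o=None):  # world vector -> tool cm
    o=o or env.get_obs();return o["ee_rot"].T@np.array(v)*100
E
python3 - <<'E'
from h import *
k=cam("top");s=.64
for n,u,v,z in(("box",334,279,.045),("boxL",289,280,.045),("boxR",378,280,.045),("cap",348,280,.087),("ptr",323,267,.05),("post",514,291,.097),("jig",485,290,.01),("jL",438,304,.01),("jR",533,275,.01)):
    print(n,unproj(k,(u*s,v*s),z))
E
```

```text
box [0.562  0.1569 0.045 ]
boxL [0.5619 0.2591 0.045 ]
boxR [0.5575 0.0573 0.045 ]
cap [0.5541 0.1204 0.087 ]
ptr [0.5892 0.1808 0.05  ]
post [ 0.5214 -0.2387  0.097 ]
jig [ 0.533  -0.1873  0.01  ]
jL [ 0.5029 -0.0782  0.01  ]
jR [ 0.5654 -0.2988  0.01  ]
```

Emit:
move_arm(commands=[[[3.75, -3.25, 0.15], [0, 0, 0]], [[3.75, -3.25, 0.15], [0, 0, 0]], [[3.75, -3.25, 0.15], [0, 0, 0]], [[3.75, -3.25, 0.15], [0, 0, 0]], [[3.75, -3.25, 0.15], [0, 0, 0]], [[3.75, -3.25, 0.15], [0, 0, 0]], [[3.75, -3.25, 0.15], [0, 0, 0]], [[3.75, -3.25, 0.15], [0, 0, 0]], [[3.75, -3.25, 0.15], [0, 0, 0]], [[3.75, -3.25, 0.15], [0, 0, 0]]])

```text
time: 1.45
eef_pos: [0.4655, -0.1177, 0.3901]
ee_rot: [[0.912, 0.41, 0.001], [0.41, -0.912, -0.001], [0.001, 0.001, -1.0]]
wrist_force: [0.9, -0.2, 0.2]
gripper_width: 1.003
gripper_force: 0.0
```

Emit:
move_arm(commands=[[[3.75, -3.25, 0.15], [0, 0, 0]], [[3.75, -3.25, 0.15], [0, 0, 0]], [[3.75, -3.25, 0.15], [0, 0, 0]], [[3.75, -3.25, 0.15], [0, 0, 0]], [[3.75, -3.25, 0.15], [0, 0, 0]], [[3.75, -3.25, 0.15], [0, 0, 0]], [[0, 0, 0], [0, 0, 8]], [[0, 0, 0], [0, 0, 8]], [[0, 0, 0], [0, 0, 8]], [[0, 0, 0], [0, 0, 0]]])

```text
time: 2.45
eef_pos: [0.5903, 0.1507, 0.3806]
ee_rot: [[1.0, 0.003, -0.0], [0.003, -1.0, -0.0], [-0.0, 0.0, -1.0]]
wrist_force: [0.8, 0.6, -0.1]
gripper_width: 0.997
gripper_force: 0.0
```

Run:
```python
from h import *
o=env.get_obs();print(o["eef_pos"],o["ee_rot"],o["gripper_width"])
b=imaging.snapshot("wrist");cv2.imwrite("pics/w1.png",cv2.resize(b[...,::-1],(800,600),interpolation=cv2.INTER_CUBIC))
for q in("speedbox","fader_mid"):
    for r in spotter.regions_of(q,"wrist"): print(q,round(r["p"],2),r["box"])
```

```text
[0.5903 0.1507 0.3806] [[ 1.      0.0031 -0.0001]
 [ 0.0031 -1.     -0.    ]
 [-0.0001  0.     -1.    ]] 0.9974298123052752
speedbox 0.71 [152.9, 138.7, 335.1, 258.0]
speedbox 0.66 [153.8, 319.8, 265.7, 360.3]
fader_mid 0.67 [272.3, 199.0, 294.3, 227.4]
fader_mid 0.67 [220.7, 170.1, 232.0, 187.4]
```

View pics/w1.png

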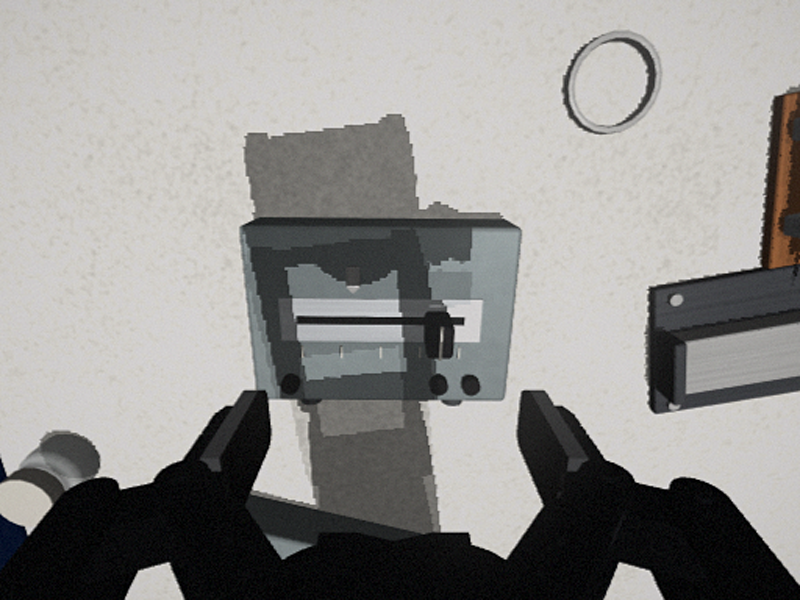

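The view shows the target box with its top corners at about (241,226), (521,228), (505,400) and (258,398). The pointer tip is at (353,291) and the cap at about (440,335).

Run:
```python
from h import *
b=cv2.imread("pics/w1.png");c=b[215:410,235:530];c=cv2.resize(c,None,fx=2.7,fy=2.7,interpolation=cv2.INTER_CUBIC)
c=np.clip(c.astype(float)*1.5,0,255).astype("uint8")
cv2.imwrite("pics/w1c.png",c)
k=cam("wrist");s=.64
for n,u,v,z in(("FL",241,226,.045),("FR",521,228,.045),("NR",505,400,.045),("NL",258,398,.045),("cap",440,345,.087),("ptr",353,292,.05)):
    print(n,unproj(k,(u*s,v*s),z))
```

```text
FL [0.6263 0.2563 0.045 ]
FR [0.6262 0.0613 0.045 ]
NR [0.4891 0.0601 0.045 ]
NL [0.4896 0.2573 0.045 ]
cap [0.5557 0.1191 0.087 ]
ptr [0.5803 0.179  0.05  ]
```

View pics/w1c.png

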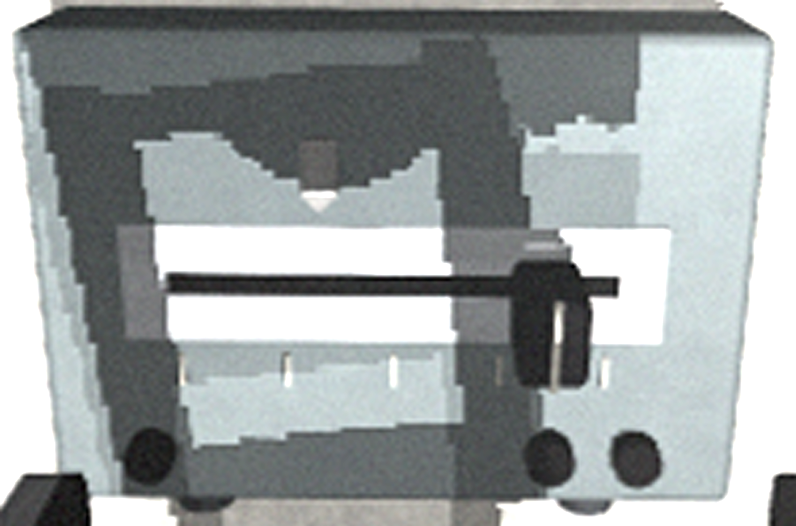

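Emit:
move_arm(commands=[[[-1.65, 1.6, 2.5], [0, 0, 0]], [[-1.65, 1.6, 2.5], [0, 0, 0]], [[0, 0, 2.5], [0, 0, 0]], [[0, 0, 2.5], [0, 0, 0]], [[0, 0, 2.0], [0, 0, 0]], [[0, 0, 1.5], [0, 0, 0]], [[0, 0, 1.2], [0, 0, 0]], [[0, 0, 0], [0, 0, 0]], [[0, 0, 0], [0, 0, 0]], [[0, 0, 0], [0, 0, 0]]], hand=1)

```text
time: 3.6
eef_pos: [0.558, 0.1184, 0.2349]
ee_rot: [[1.0, 0.004, 0.002], [0.004, -1.0, 0.0], [0.002, -0.0, -1.0]]
wrist_force: [0.4, -0.5, 1.1]
gripper_width: 1.001
gripper_force: 0.0
```

Emit:
move_arm(commands=[[[0, 0, 0], [0, 0, 0]], [[0, 0, 0], [0, 0, 0]], [[0, 0, 0], [0, 0, 0]], [[0, 0, 0], [0, 0, 0]], [[0, 0, 0], [0, 0, 0]], [[0, 0, 0], [0, 0, 0]], [[0, 0, 0], [0, 0, 0]], [[0, 0, 0], [0, 0, 0]], [[0, 0, 0], [0, 0, 0]], [[0, 0, 0], [0, 0, 0]]], hand=-1)

```text
time: 4.6
eef_pos: [0.5574, 0.1184, 0.234]
ee_rot: [[1.0, 0.004, 0.0], [0.004, -1.0, 0.0], [0.0, -0.0, -1.0]]
wrist_force: [-2.5, 2.0, 5.0]
gripper_width: 0.198
gripper_force: 59.3
```

Run:
```python
from h import *
o=env.get_obs();print(o["eef_pos"],o["gripper_width"],o["gripper_force"],o["wrist_force"])
b=imaging.snapshot("wrist");b=np.clip(b.astype(float)*1.5,0,255).astype("uint8");cv2.imwrite("pics/w2.png",cv2.resize(b[...,::-1],(800,600),interpolation=cv2.INTER_CUBIC))
```

```text
[0.5574 0.1184 0.234 ] 0.198492927798302 59.32632565498352 [-2.4974  1.9742  4.9631]
```

View pics/w2.png

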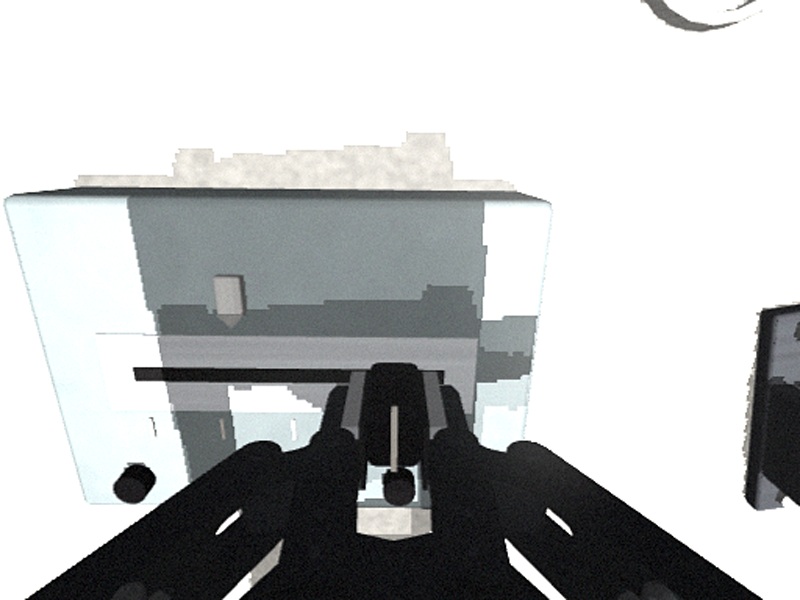

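The cap is gripped, with its white line at x≈394. The pointer tip shows at (231,326).

Run:
```python
from h import *
k=cam("wrist")
for n,u,v,z in(("ptr5",231,325,.05),("ptr",231,327,.047),("cap",394,430,.087),("cap",394,470,.087)):
    print(n,unproj(k,(u*.64,v*.64),z))
```

```text
ptr5 [0.5804 0.1795 0.05  ]
ptr [0.5783 0.1808 0.047 ]
cap [0.5601 0.118  0.087 ]
cap [0.5449 0.118  0.087 ]
```

Emit:
move_arm(commands=[[[0, -0.7, 0], [0, 0, 0]], [[0, -0.8, 0], [0, 0, 0]], [[0, -0.8, 0], [0, 0, 0]], [[0, -0.8, 0], [0, 0, 0]], [[0, -0.8, 0], [0, 0, 0]], [[0, -0.8, 0], [0, 0, 0]], [[0, -0.8, 0], [0, 0, 0]], [[0, -0.65, 0], [0, 0, 0]], [[0, 0, 0], [0, 0, 0]], [[0, 0, 0], [0, 0, 0]]])

```text
time: 5.65
eef_pos: [0.5575, 0.1804, 0.234]
ee_rot: [[1.0, 0.004, 0.002], [0.004, -1.0, 0.001], [0.002, -0.001, -1.0]]
wrist_force: [3.7, 1.4, 3.4]
gripper_width: 0.203
gripper_force: 59.2
```

Run:
```python
from h import *
o=env.get_obs();print(o["eef_pos"],o["wrist_force"])
b=imaging.snapshot("wrist");b=np.clip(b.astype(float)*1.5,0,255).astype("uint8")[150:384,150:400];cv2.imwrite("pics/w3.png",cv2.resize(b[...,::-1],None,fx=2.5,fy=2.5,interpolation=cv2.INTER_CUBIC))
```

```text
[0.5575 0.1804 0.234 ] [3.6668 1.3883 3.386 ]
```

View pics/w3.png

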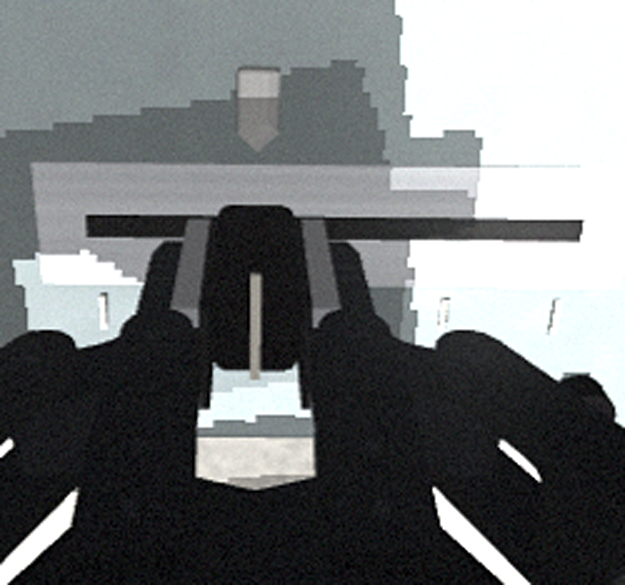

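The pointer tip is at (258,152) and the white line at x=255, so they are level within about 1 mm. I'll release, lift and go to the jig.

Emit:
move_arm(commands=[[[0, 0, 0], [0, 0, 0]], [[0, 0, 0], [0, 0, 0]], [[0, 0, 0], [0, 0, 0]], [[0, 0, 0], [0, 0, 0]], [[0, 0, 0], [0, 0, 0]], [[0, 0, 0], [0, 0, 0]], [[0, 0, 0], [0, 0, 0]], [[0, 0, 0], [0, 0, 0]], [[0, 0, -1], [0, 0, 0]], [[0, 0, -1.5], [0, 0, 0]]], hand=1)

```text
time: 6.7
eef_pos: [0.5567, 0.1797, 0.2587]
ee_rot: [[1.0, 0.004, -0.002], [0.004, -1.0, -0.0], [-0.002, 0.0, -1.0]]
wrist_force: [-0.5, -0.7, -0.1]
gripper_width: 1.001
gripper_force: 0.0
```

Emit:
move_arm(commands=[[[0, 0, -2], [0, 0, 0]], [[0, 0, -2.5], [0, 0, 0]], [[0, 0, -2.5], [0, 0, 0]], [[0, 0, -2.5], [0, 0, 0]], [[0, 0, -2.5], [0, 0, 0]], [[0, 0, 0], [0, 0, 0]], [[0, 4.5, 0], [0, 0, 0]], [[0, 4.5, 0], [0, 0, 0]], [[0, 4.5, 0], [0, 0, 0]], [[0, 4.5, 0], [0, 0, 0]]])

```text
time: 7.7
eef_pos: [0.5574, -0.0016, 0.379]
ee_rot: [[1.0, 0.005, 0.001], [0.005, -1.0, -0.0], [0.001, 0.0, -1.0]]
wrist_force: [0.4, -0.5, -0.6]
gripper_width: 1.002
gripper_force: 0.0
```

Emit:
move_arm(commands=[[[0, 4.5, 0], [0, 0, 0]], [[0, 4.5, 0], [0, 0, 0]], [[0, 4.5, 0], [0, 0, 0]], [[0, 4.5, 0], [0, 0, 0]], [[0, 4, 0], [0, 0, 0]], [[0, 0, 0], [0, 0, -8]], [[0, 0, 0], [0, 0, -8]], [[0, 0, 0], [0, 0, 0]], [[0, 0, 0], [0, 0, 0]], [[0, 0, 0], [0, 0, 0]]])

```text
time: 8.7
eef_pos: [0.5587, -0.2198, 0.3788]
ee_rot: [[0.961, 0.277, 0.0], [0.277, -0.961, -0.0], [0.0, 0.0, -1.0]]
wrist_force: [-0.3, 0.3, 0.7]
gripper_width: 1.001
gripper_force: 0.0
```

Run:
```python
from h import *
o=env.get_obs();print(o["time"],o["eef_pos"],o["ee_rot"],o["gripper_width"],o["wrist_force"])
b=imaging.snapshot("wrist");b=np.clip(b.astype(float)*1.3,0,255).astype("uint8");cv2.imwrite("pics/w4.png",cv2.resize(b[...,::-1],(800,600),interpolation=cv2.INTER_CUBIC))
```

```text
8.7 [ 0.5587 -0.2198  0.3788] [[ 0.9608  0.2773  0.0001]
 [ 0.2773 -0.9608 -0.0001]
 [ 0.0001  0.0001 -1.    ]] 1.001071105624675 [-0.3297  0.3135  0.6926]
```

View pics/w4.png

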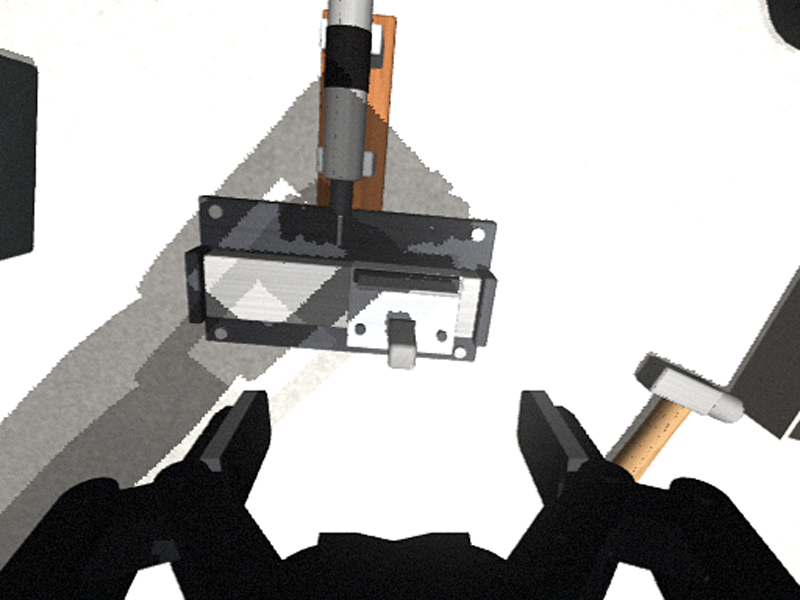

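The jig and carriage are in view. The post top is centred at about (401,355), and the plate corners are at (200,196), (495,222), (474,361) and (205,341).

Run:
```python
from h import *
o=env.get_obs();k=cam("wrist",o)
P={}
for n,u,v,z in(("FL",200,196,.01),("FR",495,222,.01),("NR",474,361,.01),("NL",205,341,.01),("post",401.5,355,.097),("cL",348,347,.051),("cR",455,354,.051),("cFL",351,266,.051)):
    P[n]=unproj(k,(u*.64,v*.64),z);print(n,P[n])
for a,b in(("FL","FR"),("NL","NR"),("cL","cR"),("FL","NL"),("FR","NR")):
    d=P[a]-P[b];print(a,b,np.linalg.norm(d),np.degrees(np.arctan2(-d[0],d[1])) )
c=sum(P[n] for n in("FL","FR","NL","NR"))/4;print("centre",c)
d=P["FL"]-P["FR"]+P["NL"]-P["NR"];d/=np.linalg.norm(d);print("y",d,"post y",(P["post"]-c)@d)
t=P["post"]-o["eef_pos"];print("lateral tool cm",totool(t))
```

```text
FL [ 0.5703 -0.0651  0.01  ]
FR [ 0.6138 -0.2857  0.01  ]
NR [ 0.4975 -0.3099  0.01  ]
NL [ 0.4522 -0.0858  0.01  ]
post [ 0.5253 -0.2352  0.097 ]
cL [ 0.4996 -0.2022  0.051 ]
cR [ 0.5163 -0.2806  0.051 ]
cFL [ 0.5603 -0.189   0.051 ]
FL FR 0.22485528721726689 11.157971675916125
NL NR 0.22865889466511505 11.424457346005259
cL cR 0.08013845332463812 12.002516656936079
FL NL 0.11981323361439854 -80.0596186398277
FR NR 0.11872931487524047 -78.23629892717585
centre [ 0.5334 -0.1867  0.01  ]
y [-0.1958  0.9806  0.    ] post y -0.04602583886378915
lateral tool cm [-3.6384  0.5504 28.1812]
```

Emit:
move_arm(commands=[[[-1.8, 0.25, 0], [0, 0, 0]], [[-1.85, 0.3, 0], [0, 0, 0]], [[0, 0, 2.5], [0, 0, 4.8]], [[0, 0, 2.5], [0, 0, 0]], [[0, 0, 2.5], [0, 0, 0]], [[0, 0, 2.5], [0, 0, 0]], [[0, 0, 2.0], [0, 0, 0]], [[0, 0, 1.5], [0, 0, 0]], [[0, 0, 1.0], [0, 0, 0]], [[0, 0, 0], [0, 0, 0]]])

```text
time: 9.75
eef_pos: [0.5248, -0.2353, 0.2324]
ee_rot: [[0.98, 0.198, -0.002], [0.198, -0.98, 0.001], [-0.002, -0.002, -1.0]]
wrist_force: [0.2, 0.8, -1.0]
gripper_width: 1.0
gripper_force: 0.0
```

Emit:
move_arm(commands=[[[0, 0, 0], [0, 0, 0]], [[0, 0, 0], [0, 0, 0]], [[0, 0, 0], [0, 0, 0]], [[0, 0, 0], [0, 0, 0]], [[0, 0, 0], [0, 0, 0]], [[0, 0, 0], [0, 0, 0]], [[0, 0, 0], [0, 0, 0]], [[0, 0, 0], [0, 0, 0]], [[0, 0, 0], [0, 0, 0]], [[0, 0, 0], [0, 0, 0]]], hand=-1)

```text
time: 10.75
eef_pos: [0.5255, -0.2362, 0.2344]
ee_rot: [[0.98, 0.198, 0.001], [0.198, -0.98, -0.001], [0.001, 0.002, -1.0]]
wrist_force: [-0.8, -2.9, 5.0]
gripper_width: 0.2
gripper_force: 60.0
```

Run:
```python
from h import *
o=env.get_obs();print(o["eef_pos"],o["ee_rot"],o["gripper_width"],o["gripper_force"],o["wrist_force"],o["moment"])
b=imaging.snapshot("wrist");b=np.clip(b.astype(float)*1.3,0,255).astype("uint8");cv2.imwrite("pics/w5.png",cv2.resize(b[...,::-1],(800,600),interpolation=cv2.INTER_CUBIC))
```

```text
[ 0.5255 -0.2362  0.2344] [[ 0.9802  0.1979  0.0011]
 [ 0.1979 -0.9802 -0.0013]
 [ 0.0008  0.0015 -1.    ]] 0.1997205326340152 59.95716691017151 [-0.8222 -2.9083  4.9913] [-0.4504  0.1975 -0.1937]
```

View pics/w5.png

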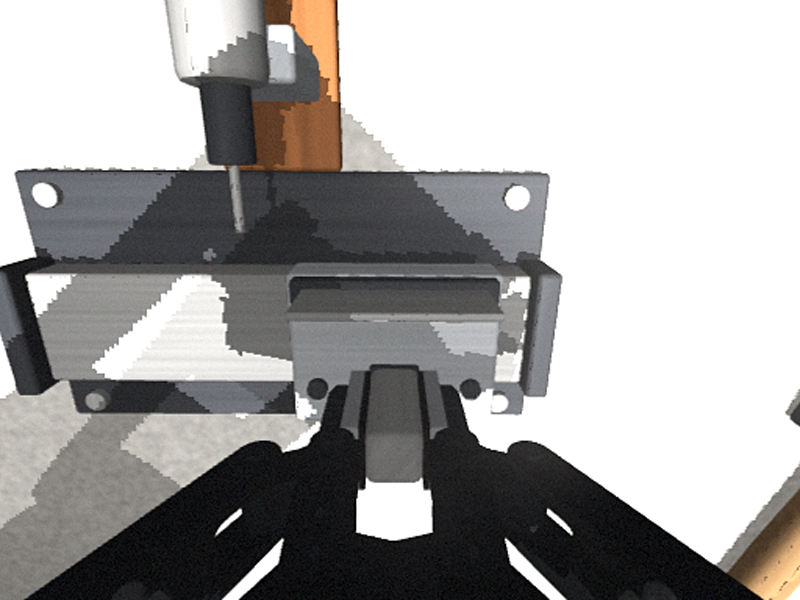

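The post is held squarely in the fingers at jig y of about -0.046. I'll go to about -0.026, then search slowly while watching the force.

Emit:
move_arm(commands=[[[0, -0.2, 0], [0, 0, 0]], [[0, -0.2, 0], [0, 0, 0]], [[0, -0.2, 0], [0, 0, 0]], [[0, -0.2, 0], [0, 0, 0]], [[0, -0.2, 0], [0, 0, 0]], [[0, -0.2, 0], [0, 0, 0]], [[0, -0.2, 0], [0, 0, 0]], [[0, -0.2, 0], [0, 0, 0]], [[0, -0.2, 0], [0, 0, 0]], [[0, -0.1, 0], [0, 0, 0]]])

```text
time: 11.8
eef_pos: [0.5218, -0.218, 0.2344]
ee_rot: [[0.98, 0.198, 0.002], [0.198, -0.98, -0.002], [0.001, 0.003, -1.0]]
wrist_force: [1.0, -7.7, 2.3]
gripper_width: 0.201
gripper_force: 59.8
```

Emit:
move_arm(commands=[[[0, -0.02, 0], [0, 0, 0]], [[0, -0.02, 0], [0, 0, 0]], [[0, -0.02, 0], [0, 0, 0]], [[0, -0.02, 0], [0, 0, 0]], [[0, -0.02, 0], [0, 0, 0]], [[0, -0.02, 0], [0, 0, 0]], [[0, -0.02, 0], [0, 0, 0]], [[0, -0.02, 0], [0, 0, 0]], [[0, -0.02, 0], [0, 0, 0]], [[0, -0.02, 0], [0, 0, 0]]])

```text
time: 12.8
eef_pos: [0.5214, -0.2161, 0.2344]
ee_rot: [[0.98, 0.198, 0.002], [0.198, -0.98, -0.002], [0.001, 0.003, -1.0]]
wrist_force: [-0.4, -6.8, 3.5]
gripper_width: 0.204
gripper_force: 59.9
```

Emit:
move_arm(commands=[[[0, -0.02, 0], [0, 0, 0]], [[0, -0.02, 0], [0, 0, 0]], [[0, -0.02, 0], [0, 0, 0]], [[0, -0.02, 0], [0, 0, 0]], [[0, -0.02, 0], [0, 0, 0]], [[0, -0.02, 0], [0, 0, 0]], [[0, -0.02, 0], [0, 0, 0]], [[0, -0.02, 0], [0, 0, 0]], [[0, -0.02, 0], [0, 0, 0]], [[0, -0.02, 0], [0, 0, 0]]])

```text
time: 13.8
eef_pos: [0.5211, -0.2142, 0.2345]
ee_rot: [[0.98, 0.198, 0.002], [0.198, -0.98, -0.003], [0.001, 0.003, -1.0]]
wrist_force: [-0.2, -7.0, 2.8]
gripper_width: 0.204
gripper_force: 59.9
```

Emit:
move_arm(commands=[[[0, -0.02, 0], [0, 0, 0]], [[0, -0.02, 0], [0, 0, 0]], [[0, -0.02, 0], [0, 0, 0]], [[0, -0.02, 0], [0, 0, 0]], [[0, -0.02, 0], [0, 0, 0]], [[0, -0.02, 0], [0, 0, 0]], [[0, -0.02, 0], [0, 0, 0]], [[0, -0.02, 0], [0, 0, 0]], [[0, -0.02, 0], [0, 0, 0]], [[0, -0.02, 0], [0, 0, 0]]])

```text
time: 14.8
eef_pos: [0.5207, -0.2122, 0.2344]
ee_rot: [[0.98, 0.198, 0.002], [0.198, -0.98, -0.002], [0.001, 0.003, -1.0]]
wrist_force: [0.6, -5.7, 3.5]
gripper_width: 0.203
gripper_force: 59.9
```

Emit:
move_arm(commands=[[[0, -0.02, 0], [0, 0, 0]], [[0, -0.02, 0], [0, 0, 0]], [[0, -0.02, 0], [0, 0, 0]], [[0, -0.02, 0], [0, 0, 0]], [[0, -0.02, 0], [0, 0, 0]], [[0, -0.02, 0], [0, 0, 0]], [[0, -0.02, 0], [0, 0, 0]], [[0, -0.02, 0], [0, 0, 0]], [[0, -0.02, 0], [0, 0, 0]], [[0, -0.02, 0], [0, 0, 0]]])

```text
time: 15.8
eef_pos: [0.5203, -0.2103, 0.2344]
ee_rot: [[0.98, 0.198, 0.002], [0.198, -0.98, -0.003], [0.001, 0.003, -1.0]]
wrist_force: [0.4, -6.6, 3.5]
gripper_width: 0.2
gripper_force: 59.9
```

Emit:
move_arm(commands=[[[0, -0.02, 0], [0, 0, 0]], [[0, -0.02, 0], [0, 0, 0]], [[0, -0.02, 0], [0, 0, 0]], [[0, -0.02, 0], [0, 0, 0]], [[0, -0.02, 0], [0, 0, 0]], [[0, -0.02, 0], [0, 0, 0]], [[0, -0.02, 0], [0, 0, 0]], [[0, -0.02, 0], [0, 0, 0]], [[0, -0.02, 0], [0, 0, 0]], [[0, -0.02, 0], [0, 0, 0]]])

```text
time: 16.8
eef_pos: [0.5199, -0.2083, 0.2344]
ee_rot: [[0.98, 0.198, 0.002], [0.198, -0.98, -0.002], [0.001, 0.003, -1.0]]
wrist_force: [0.4, -5.6, 3.4]
gripper_width: 0.2
gripper_force: 59.9
```

Emit:
move_arm(commands=[[[0, -0.02, 0], [0, 0, 0]], [[0, -0.02, 0], [0, 0, 0]], [[0, -0.02, 0], [0, 0, 0]], [[0, -0.02, 0], [0, 0, 0]], [[0, -0.02, 0], [0, 0, 0]], [[0, -0.02, 0], [0, 0, 0]], [[0, -0.02, 0], [0, 0, 0]], [[0, -0.02, 0], [0, 0, 0]], [[0, -0.02, 0], [0, 0, 0]], [[0, -0.02, 0], [0, 0, 0]]])

```text
time: 17.8
eef_pos: [0.5195, -0.2063, 0.2344]
ee_rot: [[0.98, 0.198, 0.002], [0.198, -0.98, -0.003], [0.001, 0.003, -1.0]]
wrist_force: [0.1, -7.2, 3.3]
gripper_width: 0.204
gripper_force: 59.9
```

Emit:
move_arm(commands=[[[0, -0.02, 0], [0, 0, 0]], [[0, -0.02, 0], [0, 0, 0]], [[0, -0.02, 0], [0, 0, 0]], [[0, -0.02, 0], [0, 0, 0]], [[0, -0.02, 0], [0, 0, 0]], [[0, -0.02, 0], [0, 0, 0]], [[0, -0.02, 0], [0, 0, 0]], [[0, -0.02, 0], [0, 0, 0]], [[0, -0.02, 0], [0, 0, 0]], [[0, -0.02, 0], [0, 0, 0]]])

```text
time: 18.8
eef_pos: [0.519, -0.2035, 0.2344]
ee_rot: [[0.98, 0.198, 0.001], [0.198, -0.98, -0.001], [0.001, 0.001, -1.0]]
wrist_force: [-1.0, -2.4, 6.8]
gripper_width: 0.2
gripper_force: 60.3
```

The push has dropped from about 7 N to 2.4 N and the post jumped ahead, so the ball is on the near flank. I'll continue in 1 mm steps.

Emit:
move_arm(commands=[[[0, -0.01, 0], [0, 0, 0]], [[0, -0.01, 0], [0, 0, 0]], [[0, -0.01, 0], [0, 0, 0]], [[0, -0.01, 0], [0, 0, 0]], [[0, -0.01, 0], [0, 0, 0]], [[0, -0.01, 0], [0, 0, 0]], [[0, -0.01, 0], [0, 0, 0]], [[0, -0.01, 0], [0, 0, 0]], [[0, -0.01, 0], [0, 0, 0]], [[0, -0.01, 0], [0, 0, 0]]])

```text
time: 19.8
eef_pos: [0.5188, -0.2022, 0.2344]
ee_rot: [[0.98, 0.198, 0.001], [0.198, -0.98, 0.0], [0.001, 0.0, -1.0]]
wrist_force: [-1.0, -1.6, 7.1]
gripper_width: 0.204
gripper_force: 60.4
```

Emit:
move_arm(commands=[[[0, -0.01, 0], [0, 0, 0]], [[0, -0.01, 0], [0, 0, 0]], [[0, -0.01, 0], [0, 0, 0]], [[0, -0.01, 0], [0, 0, 0]], [[0, -0.01, 0], [0, 0, 0]], [[0, -0.01, 0], [0, 0, 0]], [[0, -0.01, 0], [0, 0, 0]], [[0, -0.01, 0], [0, 0, 0]], [[0, -0.01, 0], [0, 0, 0]], [[0, -0.01, 0], [0, 0, 0]]])

```text
time: 20.8
eef_pos: [0.5186, -0.2012, 0.2344]
ee_rot: [[0.98, 0.198, 0.001], [0.198, -0.98, -0.0], [0.001, 0.0, -1.0]]
wrist_force: [0.3, -0.4, 7.0]
gripper_width: 0.198
gripper_force: 60.4
```

Emit:
move_arm(commands=[[[0, -0.01, 0], [0, 0, 0]], [[0, -0.01, 0], [0, 0, 0]], [[0, -0.01, 0], [0, 0, 0]], [[0, -0.01, 0], [0, 0, 0]], [[0, -0.01, 0], [0, 0, 0]], [[0, -0.01, 0], [0, 0, 0]], [[0, -0.01, 0], [0, 0, 0]], [[0, -0.01, 0], [0, 0, 0]], [[0, -0.01, 0], [0, 0, 0]], [[0, -0.01, 0], [0, 0, 0]]])

```text
time: 21.8
eef_pos: [0.5184, -0.2002, 0.2344]
ee_rot: [[0.98, 0.198, 0.001], [0.198, -0.98, 0.0], [0.001, 0.0, -1.0]]
wrist_force: [-1.4, -0.9, 6.7]
gripper_width: 0.206
gripper_force: 60.5
```

Emit:
move_arm(commands=[[[0, -0.01, 0], [0, 0, 0]], [[0, -0.01, 0], [0, 0, 0]], [[0, -0.01, 0], [0, 0, 0]], [[0, -0.01, 0], [0, 0, 0]], [[0, -0.01, 0], [0, 0, 0]], [[0, -0.01, 0], [0, 0, 0]], [[0, -0.01, 0], [0, 0, 0]], [[0, -0.01, 0], [0, 0, 0]], [[0, -0.01, 0], [0, 0, 0]], [[0, -0.01, 0], [0, 0, 0]]])

```text
time: 22.8
eef_pos: [0.5182, -0.1998, 0.2344]
ee_rot: [[0.98, 0.198, 0.001], [0.198, -0.98, -0.001], [0.001, 0.001, -1.0]]
wrist_force: [0.4, -3.3, 5.9]
gripper_width: 0.201
gripper_force: 60.2
```

Emit:
move_arm(commands=[[[0, -0.01, 0], [0, 0, 0]], [[0, -0.01, 0], [0, 0, 0]], [[0, -0.01, 0], [0, 0, 0]], [[0, -0.01, 0], [0, 0, 0]], [[0, -0.01, 0], [0, 0, 0]], [[0, -0.01, 0], [0, 0, 0]], [[0, -0.01, 0], [0, 0, 0]], [[0, 0, 0], [0, 0, 0]], [[0, 0, 0], [0, 0, 0]], [[0, 0, 0], [0, 0, 0]]])

```text
time: 23.8
eef_pos: [0.5181, -0.1994, 0.2344]
ee_rot: [[0.98, 0.198, 0.002], [0.198, -0.98, -0.002], [0.001, 0.002, -1.0]]
wrist_force: [0.1, -6.2, 4.5]
gripper_width: 0.207
gripper_force: 60.1
```

The push now rises (0.9 → 3.3 → 6.2 N) while the post barely moves, so the ball is seated in the middle of the notch. Handing in.

Run:
```python
from h import *
o=env.get_obs();print(o["time"],o["eef_pos"],o["wrist_force"],o["gripper_force"])
print(env.sign_off())
```

```text
23.8 [ 0.5181 -0.1994  0.2344] [ 0.099  -6.2405  4.4645] 60.05357265472412
the job is handed in; nothing more can be done
None
```

I handed the job in at 23.8 s: the cap was let go within about 1 mm of the pointer (measured just before release, not rechecked after), and the post is still gripped at 60 N with the force pattern showing the ball in the middle of the notch; sign-off returned no verdict.

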